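# Put leftover mosaic stones back in their box and the box back in its labelled slot

## Task

Tip the leftover square stones out of the scoop into the open stone box on the bench, then set the empty scoop down level on the bench and let go. Then put the box away in its own slot of the rack, the one whose label carries the same square stones, pushed in fully home until its front is flush with the ends of the dividers. Leave the other box, the jar and the cup where they are.

Things in the scene. Friction and masses are not known exactly. Their poses are not given: they have to be found in the camera images.
- box: Open pale-wood stone box to put away: 110 mm deep (x), 100 wide (y), 55 high, walls 5, floor 4, about 0.25 kg; stands empty on the bench on the robot's side of the rack and slides (friction about 0.6). Origin: centre of its underside; x points to its back wall, which goes into the slot first. The front wall (-x, towards the robot) has a finger dip 52 mm wide, only 38 mm high.
- scoop: Flat aluminium hand scoop, about 0.22 kg, level on the bench, five stones loose in it. Body 104 mm long, 72 wide, floor and sides 3 thick, 44 high at the back, sides sloping to 22 at the open mouth. Origin: centre of the body's underside; x points out of the mouth, z up. Floor ends at x = +50, back wall at -50 to -54; hollow bar handle, 20 x 20 mm, to x = -164.
- scoop_grip (a point): Place to grip the bar handle, in the middle of its 20 x 20 mm section: 85 mm behind the scoop's origin, 32 mm above its underside. Axes as the scoop.
- scoop_mouth (a point): Middle of the front edge of the scoop's floor, where stones leave: 50 mm ahead of the scoop's origin, 3 mm above its underside. Axes as the scoop.
- stone0: One of five square terracotta mosaic stones, 28 x 28 x 14 mm, 22 g, loose in the scoop at the start. Origin: centre of one 28 x 28 mm face. Stones start to slide when the scoop's floor is tipped 25 to 35 degrees; 50 or more empties it.
- stone1: One of five square terracotta mosaic stones, 28 x 28 x 14 mm, 22 g, loose in the scoop at the start. Origin: centre of one 28 x 28 mm face. Stones start to slide when the scoop's floor is tipped 25 to 35 degrees; 50 or more empties it.
- stone2: One of five square terracotta mosaic stones, 28 x 28 x 14 mm, 22 g, loose in the scoop at the start. Origin: centre of one 28 x 28 mm face. Stones start to slide when the scoop's floor is tipped 25 to 35 degrees; 50 or more empties it.
- stone3: One of five square terracotta mosaic stones, 28 x 28 x 14 mm, 22 g, loose in the scoop at the start. Origin: centre of one 28 x 28 mm face. Stones start to slide when the scoop's floor is tipped 25 to 35 degrees; 50 or more empties it.
- stone4: One of five square terracotta mosaic stones, 28 x 28 x 14 mm, 22 g, loose in the scoop at the start. Origin: centre of one 28 x 28 mm face. Stones start to slide when the scoop's floor is tipped 25 to 35 degrees; 50 or more empties it.
- rack: Fixed plywood rack beyond the box, 368 mm wide (y), 73 high (87 with labels). Three bays open to the robot, centres 120 mm apart, each 112 wide, 63 high, no floor: boxes slide in on the bench. Dividers 8 thick with rounded ends at x = -53; back board's face, the stop, at x = +55; top board covers x = -5 to +63 only. Origin: on the bench, home point of the middle bay; x points into the bays.
- label_square: White label card on the rack's top with two square stones (30 mm) glued on: the slot below is for this box. Fixed; which bay has it varies. Origin: on the bench (z = 0), where the box's origin lies when home in this bay, its front then 2 mm proud of the divider ends; x points into the bay. The card is 75 mm up and 29 mm further along x.
- label_round: White label card on the rack's top with two round stones (36 mm) glued on: an empty slot, not for this box. Fixed; which bay has it varies. Origin: on the bench (z = 0), where the box's origin lies when home in this bay, its front then 2 mm proud of the divider ends; x points into the bay. The card is 75 mm up and 29 mm further along x.
- label_strip: White label card on the rack's top with three long strips (11 x 74 mm) glued on: its own box is already in the slot. Fixed; which bay has it varies. Origin: on the bench (z = 0), where the box's origin lies when home in this bay, its front then 2 mm proud of the divider ends; x points into the bay. The card is 75 mm up and 29 mm further along x.
- strip_box: Another box just like the box, full of long strips, home in the slot with the strip label. Leave it. Origin: centre of its underside.
- jar: Closed glass jar, 68 mm across, 105 high, on the bench to the left. Leave it. Origin: centre of its underside.
- cup: Open paper cup, 68 mm across the rim, 78 high, on the bench to the right. Leave it. Origin: centre of its underside.

How it is judged (in metres and radians):
On the way, in this order (a step that is already met when the one before it is completed fails the run):
1. all five stones are in the box (x of stone0 in the frame of box between -0.05 and 0.05 m and y of stone0 in the frame of box between -0.045 and 0.045 m and z of stone0 in the frame of box between -0.005 and 0.055 m and x of stone1 in the frame of box between -0.05 and 0.05 m and y of stone1 in the frame of box between -0.045 and 0.045 m and z of stone1 in the frame of box between -0.005 and 0.055 m and x of stone2 in the frame of box between -0.05 and 0.05 m and y of stone2 in the frame of box between -0.045 and 0.045 m and z of stone2 in the frame of box between -0.005 and 0.055 m and x of stone3 in the frame of box between -0.05 and 0.05 m and y of stone3 in the frame of box between -0.045 and 0.045 m and z of stone3 in the frame of box between -0.005 and 0.055 m and x of stone4 in the frame of box between -0.05 and 0.05 m and y of stone4 in the frame of box between -0.045 and 0.045 m and z of stone4 in the frame of box between -0.005 and 0.055 m), for 0.2 s.
2. the empty scoop stands level on the bench, let go (height (world z) of scoop below 0.008 m and angle between scoop's own z axis and vertical below 0.1 rad and contact force between the fingers and scoop below 0.1 N), for 0.2 s.
At the end, for the whole second after the job is handed in: The box stands on the bench fully home in the slot under the square-stone label (within 7 mm of its home position in depth and 10 mm sideways, turned less than 0.1 rad) with all five stones inside it; the scoop lies level on the bench (within 0.1 rad) and everything is at rest (all of step 1 and x of box in the frame of label_square between -0.007 and 0.006 m and y of box in the frame of label_square between -0.01 and 0.01 m and angle between the x axis of box and the x axis of label_square, either way round below 0.1 rad and angle between box's own z axis and vertical below 0.05 rad and height (world z) of each of box, scoop below 0.008 m and angle between scoop's own z axis and vertical below 0.1 rad and linear speed of each of box, scoop below 0.02 m/s); the robot touches nothing.
It fails at once if the other box is pushed out of place or knocked over (distance of strip_box from where it was at the start of the episode above 0.02 m or angle between strip_box's own z axis and vertical above 0.3 rad).
It fails at once if the jar is pushed out of place or knocked over (distance of jar from where it was at the start of the episode above 0.03 m or angle between jar's own z axis and vertical above 0.3 rad).
It fails at once if the cup is pushed out of place or knocked over (distance of cup from where it was at the start of the episode above 0.03 m or angle between cup's own z axis and vertical above 0.3 rad).
It also fails if it takes over 72 s, if anything falls off the work surface, if the arm or the gripper's body presses on something with over 40 N, if the wrist force passes 120 N, or if a joint passes its speed limit or range.

## Robot

A 6-joint arm with a two-finger parallel gripper is mounted at the origin on the work surface. World frame = base frame: x ahead of the robot, y to its left, z up, the work surface at z = 0. Lengths are in m, angles in degrees, forces in N, time in s.
With the tool pointing down it reaches from about 0.3 to 0.75 m from the base axis. Payload 8.5 kg.
Tool frame: the origin (TCP) lies midway between the tips of the shut fingers; the grasp point (between the pads) lies 19 mm behind it; z points along the fingers, y is the line along which they close (so a half turn about z gives the same grasp; the last joint's range is limited). The gripper opens to 85 mm and grips with 20 to 120 N. Pads are 22 mm wide; open, the fingers measure 114 mm over their backs; the gripper's body (76 mm by 85 mm) begins 54 mm behind the grasp point. The pads swing forward as they close: fully open they stand 13 mm farther back than shut.
Start: joints at [53.669, 21.807, 74.336, -0, 83.858, -12.336], TCP at [0.224, 0.502, 0.231] pointing down, gripper open.
Joint ranges: [-178.18, 178.18], [-50.72, 133.34], [12.68, 142.11], [-81.47, 261.47], [9.98, 163.14], [-165.26, 165.26]. Speed limits (degrees/s): [136.94, 136.94, 180, 180, 180, 180].

## Interface

Orientations are given as a 3x3 rotation matrix whose columns are the frame's x, y, z axes.
In Python, from rig import env gives the robot as it stands. The module is installed in compiled form; this text tells all that it offers.
- The arm moves only by the tool jog_arm, never from a script. Its argument "targets" is a list of rows, each a list of 6 numbers: the shift along the tool's x, y, z in cm, then the turn, a rotation vector about the tool's x, y, z in degrees. A call has 1 to 8 rows; each row is the pose to reach, as a shift and turn from the pose commanded when the call began, along the tool's axes at that moment; what a row does not reach only later rows make up. A row lasts 1/12 s, in which the tool goes at most 41.7 mm and 7.16 degrees, less where a joint would pass 70% of its speed; a pose out of reach is approached as far as the arm can. A call with a gripper value outside its range is refused whole. "hand" is the opening, from 0 (shut) to 1 (fully open), set as the call begins (left out, the last holds). The fingers move at their own pace and stop on an object; "newtons" is the grip in N (left out, the last holds). Time passes only in rows, so rows that repeat a pose let the fingers close. It gives the time, the measured TCP pose, the force, the opening and the grip force at its end, in the units of the state.
- env.observe(): the state, without advancing time (a new reading comes with each control period).
- env.get_image(name): name is "side" or "top" or "wrist"; returns a dict with "frame" (420x560x3 uint8, red, green, blue), "depth" (420x560 float32, m along the optical axis (not along the pixel's ray), 0 where there is no reading), "fovy" (degrees; the focal length in pixels is half the picture's height over the tangent of half this angle, whatever the lens; pixels are square), "cx", "cy" (the principal point, pixels), "cam_to_world" (4x4, takes a point from camera to world coordinates). Camera axes: x right, y down, z forward; pixel columns grow to the right and rows downward; lengths in m; the calibration is good to about 2 mm. A picture is of the moment at which its call begins.
- env.close_job(): hands the job in; it is judged then, once.
Trained networks look in the newest picture that a camera, given by its name, has taken for a name from the list of things; names that differ only in an ending like _2 or _b are one class to them, and where a whole thing is asked for, a point or a joint stands for the part that bears it (a point fixed in the world has none). Each returns a list of dicts, best first, with "score" (0 to 1); they miss things now and then, are a little off and sometimes report something else, mostly with a low value. They report only what shows in the picture. A call takes as long as a camera call.
- env.regions_of(camera, target): "pixels" (420x560 bool, what is visible of it) and "point" ([row, column] in pixels, amid what is visible of it).
The state is a dict: "time_s": time; "q": joint angles; "qvel": joint speeds; "joint_efforts": joint torques, N m; "position": TCP position; "tool_rot": TCP orientation; "ft_force": force on the tool from outside, world axes, zero at the start; "wrist_torque": the same for the moment, N m; "grip_width": finger opening in m; "gripper_force": force on a finger pad.
Only numpy, scipy, OpenCV 4.12 (cv2) and the standard library are available. Lean on these libraries where they do the work, as an engineer would, in place of code of your own. Each camera call takes 0.05 s, during which the arm holds its last target. There are 200 camera calls.

## Working session

There is one attempt and no reset: what is moved stays moved. The work goes in short steps, Python scripts to look and compute and a tool call to move; the robot and the scene stay as the last step left them, time stands still between calls to the robot, and variables do not carry over. Pictures are saved under pics/ and viewed, at most 10 in all, crops included, and the job is handed in when it is done.

Besides the shell and the picture viewer there is one more tool, called after "Request:" as name(argument=value, ...) on one line, values as JSON. jog_arm: Moves the arm, as the interface text tells. Its arguments: {"type":"object","properties":{"targets":{"type":"array","items":{"type":"array","items":{"type":"number"}}},"hand":{"type":"number"},"newtons":{"type":"number"}},"required":["targets"]}

```bash
mkdir -p pics; cat > h.py <<'E'
import numpy as np, cv2
from rig import env
def cloud(im):
    d=im["depth"];f=d.shape[0]/2/np.tan(np.radians(im["fovy"])/2)
    v,u=np.mgrid[:d.shape[0],:d.shape[1]]
    p=np.stack([(u-im["cx"])/f*d,(v-im["cy"])/f*d,d],-1)
    T=np.array(im["cam_to_world"]);w=p@T[:3,:3].T+T[:3,3];w[d<=0]=np.nan
    return w
def save(im,n): cv2.imwrite("pics/"+n,im["frame"][:,:,::-1])
E
python3 - <<'E'
from h import *
np.set_printoptions(precision=4,suppress=True)
for c in ["top","side"]:
    im=env.get_image(c);save(im,c+"0.png");w=cloud(im)
    print(c,np.array(im["cam_to_world"])[:3,3])
    for t in ["box","scoop","label_square","label_round","label_strip","strip_box","jar","cup","rack"]+(["stone0"] if c=="top" else []):
        for r in env.regions_of(c,t)[:(6 if t=="stone0" else 2)]:
            q=w[r["pixels"]];q=q[~np.isnan(q[:,0])]
            print(t,round(r["score"],2),np.round(r["point"]),np.median(q,0) if len(q) else None,np.percentile(q,2,axis=0) ,np.percentile(q,98,axis=0))
s=env.observe();print(s["time_s"],s["position"],s["tool_rot"],s["grip_width"],s["ft_force"])
E
```

```text
top [ 0.5    -0.0004  1.0506]
box 0.87 [265. 272.] [0.4429 0.02   0.0052] [ 0.391  -0.0279  0.001 ] [0.4968 0.0659 0.0574]
box 0.46 [144. 210.] [0.7139 0.1492 0.0851] [0.6875 0.1085 0.0731] [0.7418 0.1929 0.0907]
scoop 0.76 [245. 400.] [ 0.4865 -0.2792  0.033 ] [ 0.4483 -0.3853  0.0006] [ 0.5186 -0.1811  0.0464]
label_square 0.55 [146. 268.] [0.7024 0.031  0.0769] [ 0.6736 -0.0133  0.0723] [0.7344 0.0754 0.0906]
label_round 0.88 [150. 322.] [ 0.6908 -0.0872  0.0774] [ 0.6642 -0.1307  0.0726] [ 0.7222 -0.0462  0.0905]
label_round 0.47 [146. 265.] [0.7025 0.0332 0.0771] [ 0.6756 -0.0132  0.0725] [0.734  0.0753 0.0906]
label_strip 0.66 [141. 210.] [0.714  0.15   0.0844] [0.6876 0.1083 0.0731] [0.7457 0.1935 0.0906]
strip_box 0.68 [173. 210.] [0.6587 0.1596 0.0187] [0.6284 0.1044 0.0021] [0.6907 0.2031 0.0572]
jar 0.63 [213. 120.] [0.5559 0.341  0.1036] [0.5267 0.3224 0.0184] [0.5859 0.3781 0.1086]
jar 0.26 [160. 431.] [ 0.6763 -0.3495  0.0416] [ 0.642  -0.3681  0.0024] [ 0.7023 -0.3064  0.0802]
cup 0.87 [161. 430.] [ 0.6764 -0.3493  0.0418] [ 0.6418 -0.3692  0.0015] [ 0.7024 -0.3064  0.
[... 1483 characters left out ...]
303 0.0279] [0.6257 0.107  0.0028] [0.6915 0.2088 0.0559]
strip_box 0.23 [140. 315.] [ 0.4831 -0.2763  0.0242] [ 0.4472 -0.38    0.0004] [ 0.517  -0.177   0.0447]
jar 0.92 [311. 269.] [0.5539 0.3806 0.0778] [0.5235 0.3341 0.0045] [0.5857 0.3918 0.1067]
cup 0.65 [117. 248.] [ 0.6686 -0.3151  0.0548] [ 0.6398 -0.3691  0.0029] [ 0.6989 -0.3024  0.0784]
cup 0.61 [151. 323.] [ 0.4627 -0.2217  0.0167] [ 0.4519 -0.242   0.0046] [ 0.4781 -0.2132  0.0193]
rack 0.94 [211. 218.] [0.6718 0.1097 0.0471] [ 0.6116 -0.141   0.0022] [0.7469 0.2231 0.0748]
1.05 [0.2237 0.5024 0.2313] [[-0.9136  0.4067 -0.    ]
 [ 0.4067  0.9136 -0.0001]
 [-0.     -0.0001 -1.    ]] 0.08538749437591774 [ 0.6937 -0.3267  0.769 ]
```

View pics/top0.png

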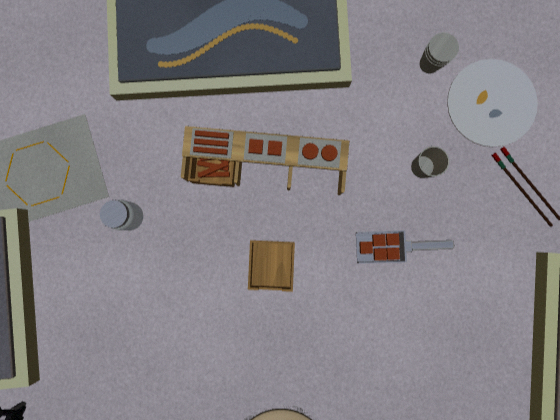

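View pics/side0.png

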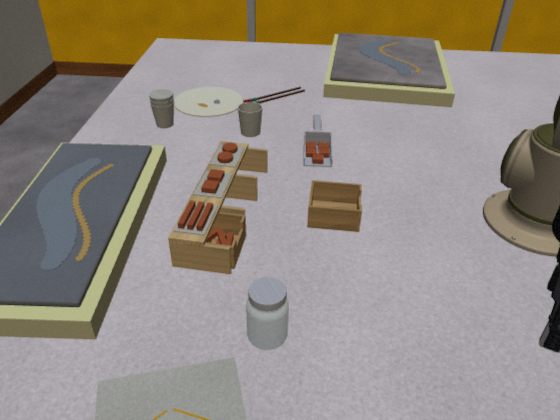

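```bash
python3 - <<'E'
from h import *
np.set_printoptions(precision=4,suppress=True)
im=env.get_image("top");w=cloud(im)
def rect(pts):
    (c,s,a)=cv2.minAreaRect((pts[:,:2]*1000).astype(np.float32));return np.round(c,1),np.round(s,1),round(a,2)
def get(t,lo,hi):
    r=env.regions_of("top",t)[0];m=cv2.dilate(r["pixels"].astype(np.uint8),np.ones((5,5)))>0
    q=w[m];q=q[(q[:,2]>lo)&(q[:,2]<hi)];return q
q=get("box",.05,.06);print("box rim",rect(q),len(q))
q=get("rack",.068,.079);print("rack top",rect(q),len(q))
for t in["label_square","label_round","label_strip"]:
    q=get(t,.0745,.079);print(t,rect(q),q.mean(0))
q=get("strip_box",.05,.06);print("strip rim",rect(q))
q=get("scoop",.01,.06);print("scoop",rect(q))
h=q[(q[:,2]>.036)&(q[:,1]<-.3)];print("handle",rect(h),np.percentile(h[:,2],[5,50,95]))
for t in ["jar","cup"]:
    q=get(t,.07,.12);print(t,rect(q))
E
```

```text
box rim (array([443.8,  19.3]), array([100. , 109.7]), 87.35) 367
rack top (array([683.6,  33. ]), array([368.5, 111.3]), 84.52) 2122
label_square (array([704.1,  31.6]), array([102.5,  67.6]), 84.4) [0.7028 0.0315 0.0761]
label_round (array([692.7, -87. ]), array([101.4,  67.7]), 84.58) [ 0.693  -0.0858  0.0762]
label_strip (array([715.6, 150.4]), array([101. ,  66.7]), 84.39) [0.7131 0.1479 0.0762]
strip rim (array([656.5, 150.6]), array([108.4,  52.5]), 84.58)
scoop (array([ 485.4, -284.8]), array([ 71.6, 211.9]), 1.36)
handle (array([ 488. , -345.3]), array([19.8, 90.9]), 2.09) [0.0381 0.042  0.0452]Traceback (most recent call last):
  File "<stdin>", line 17, in <module>
  File "<stdin>", line 7, in get
IndexError: list index out of range
```

The pictures show the box at px (265,272) and the scoop at (245,380) with its mouth towards +y. The square label is over the middle bay, which is empty, and the jar and cup are clear of the path. The measured sizes agree with the given ones.

```bash
cat > plan.py <<'E'
import sys
from h import *
from scipy.spatial.transform import Rotation as Ro
def goalR(yaw,tilt=0):
    # yaw: world direction angle of tool y, tool down; tilt: turn about tool y
    c,s=np.cos(np.radians(yaw)),np.sin(np.radians(yaw))
    y=np.array([c,s,0]);z=np.array([0,0,-1.]);x=np.cross(y,z)
    return np.stack([x,y,z],1)@Ro.from_euler('y',tilt,degrees=True).as_matrix()
def rel(p,R,p0,R0):
    return np.round(np.r_[R0.T@(np.array(p)-p0)*100,Ro.from_matrix(R0.T@R).as_rotvec(degrees=True)],2).tolist()
if __name__=="__main__":
    s=env.observe();p0=np.array(s["position"]);R0=np.array(s["tool_rot"])
    print("t",s["time_s"],"p",p0.round(4),"q",np.round(s["q"],1),"w",round(s["grip_width"],4))
    for a in sys.argv[1:]:
        v=list(map(float,a.split(",")))
        print(rel(v[:3],goalR(*v[3:]),p0,R0))
E
python3 plan.py .487,-.3135,.15,1.8
```

```text
t 1.5 p [0.2236 0.5024 0.2313] q [ 53.7  21.8  74.3   0.   83.9 -12.3] w 0.0854
[-57.24, -63.83, 8.13, -0.0, -0.0, 64.2]
```

Request:
jog_arm(targets=[[-57.24, -63.83, 8.13, 0, 0, 64.2], [-57.24, -63.83, 8.13, 0, 0, 64.2], [-57.24, -63.83, 8.13, 0, 0, 64.2], [-57.24, -63.83, 8.13, 0, 0, 64.2], [-57.24, -63.83, 8.13, 0, 0, 64.2], [-57.24, -63.83, 8.13, 0, 0, 64.2], [-57.24, -63.83, 8.13, 0, 0, 64.2], [-57.24, -63.83, 8.13, 0, 0, 64.2]], hand=1)

```text
time_s: 2.17
position: [0.3256, 0.1849, 0.1999]
tool_rot: [[-0.146, 0.989, 0.001], [0.989, 0.146, 0.0], [0.0, 0.001, -1.0]]
ft_force: [1.5, -1.1, 0.1]
grip_width: 0.0852
gripper_force: 0.0
```

```bash
python3 plan.py .487,-.3135,.15,1.8
```

```text
t 2.1667 p [0.3256 0.1849 0.1999] q [ 11.3   5.8 102.4  -0.   71.8   2.9] w 0.0852
[-51.66, 8.69, 5.0, 0.05, -0.0, 6.59]
```

Request:
jog_arm(targets=[[-51.66, 8.69, 5, 0, 0, 6.6], [-51.66, 8.69, 5, 0, 0, 6.6], [-51.66, 8.69, 5, 0, 0, 6.6], [-51.66, 8.69, 5, 0, 0, 6.6], [-51.66, 8.69, 5, 0, 0, 6.6], [-51.66, 8.69, 5, 0, 0, 6.6], [-51.66, 8.69, 5, 0, 0, 6.6], [-51.66, 8.69, 5, 0, 0, 6.6]])

```text
time_s: 2.83
position: [0.4297, -0.1308, 0.1681]
tool_rot: [[-0.036, 0.999, 0.0], [0.999, 0.036, -0.0], [-0.0, 0.0, -1.0]]
ft_force: [1.2, -0.1, -0.0]
grip_width: 0.0853
gripper_force: 0.0
```

```bash
python3 plan.py .487,-.3135,.15,1.8
```

```text
t 2.8333 p [ 0.4297 -0.1308  0.1681] q [-32.1  15.4  95.6   0.   68.9 -34.2] w 0.0853
[-18.47, 5.06, 1.82, 0.03, 0.01, 0.27]
```

Request:
jog_arm(targets=[[-18.47, 5.06, 1.82, 0, 0, 0.3], [-18.47, 5.06, 1.82, 0, 0, 0.3], [-18.47, 5.06, 1.82, 0, 0, 0.3], [-18.47, 5.06, 1.82, 0, 0, 0.3], [-18.47, 5.06, 1.82, 0, 0, 0.3], [-18.47, 5.06, 1.82, 0, 0, 0.3], [-18.47, 5.06, 1.82, 0, 0, 0.3], [-18.47, 5.06, 1.82, 0, 0, 0.3]])

```text
time_s: 3.5
position: [0.4867, -0.3104, 0.1499]
tool_rot: [[-0.032, 0.999, -0.0], [0.999, 0.032, 0.001], [0.001, -0.0, -1.0]]
ft_force: [-0.1, 0.3, 0.8]
grip_width: 0.0852
gripper_force: 0.0
```

```bash
python3 - <<'E'
from plan import *
im=env.get_image("wrist");save(im,"w1.png");w=cloud(im)
h=w[(w[...,2]>.037)&(w[...,2]<.048)&(w[...,1]<-.29)&(w[...,1]>-.41)&(abs(w[...,0]-.487)<.05)]
print(len(h));print(cv2.minAreaRect((h[:,:2]*1000).astype(np.float32)),np.median(h,0))
for lo in(-.31,-.33,-.35,-.37):
    k=h[abs(h[:,1]-lo)<.006]
    if len(k):print(lo,np.percentile(k[:,0],[1,50,99]),np.median(k[:,2]))
E
python3 plan.py .487,-.3135,.014,1.8
```

```text
3005
((486.2860412597656, -340.55999755859375), (25.939550399780273, 101.54151153564453), 2.1810429096221924) [ 0.48584572 -0.33479186  0.0425452 ]
-0.31 [0.47535072 0.48518771 0.49460493] 0.04243075524881379
-0.33 [0.47567064 0.48580415 0.49537023] 0.04248755083812189
-0.35 [0.47689297 0.48650266 0.49625325] 0.042405318398673564
-0.37 [0.47724582 0.48646905 0.4962035 ] 0.04243704528962991
t 3.55 p [ 0.4867 -0.3101  0.1502] q [-44.3  28.4  77.4   0.   74.2 -46.1] w 0.0855
[-0.35, 0.02, 13.62, -0.01, -0.02, 0.05]
```

View pics/w1.png

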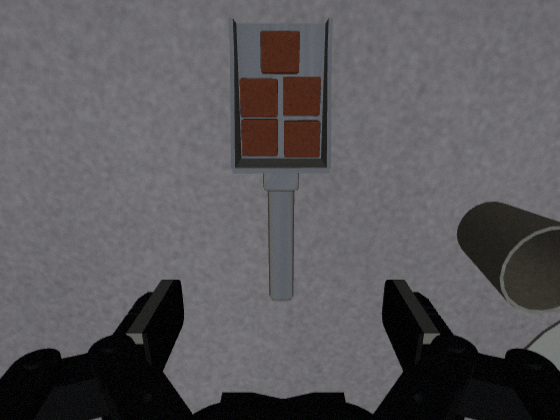

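The wrist view shows the handle running from px (281,190) to (281,300), centred between the fingers, with its world x about 0.4855 and its top at 0.042. Next I descend.

Request:
jog_arm(targets=[[-0.25, -0.1, 4, 0, 0, 0], [-0.25, -0.1, 8, 0, 0, 0], [-0.25, -0.1, 11, 0, 0, 0], [-0.25, -0.1, 13, 0, 0, 0], [-0.25, -0.1, 13.6, 0, 0, 0], [-0.25, -0.1, 13.6, 0, 0, 0], [-0.25, -0.1, 13.6, 0, 0, 0]])

```text
time_s: 4.13
position: [0.4866, -0.3136, 0.0154]
tool_rot: [[-0.032, 0.999, 0.001], [0.999, 0.032, -0.001], [-0.001, 0.001, -1.0]]
ft_force: [0.5, -0.0, 0.2]
grip_width: 0.0852
gripper_force: 0.0
```

Request:
jog_arm(targets=[[0, 0, 0, 0, 0, 0], [0, 0, 0, 0, 0, 0], [0, 0, 0, 0, 0, 0], [0, 0, 0, 0, 0, 0], [0, 0, 0, 0, 0, 0], [0, 0, 0, 0, 0, 0], [0, 0, 0, 0, 0, 0], [0, 0, 0, 0, 0, 0]], hand=0, newtons=80)

```text
time_s: 4.8
position: [0.486, -0.3138, 0.0144]
tool_rot: [[-0.032, 0.999, 0.0], [0.999, 0.032, -0.0], [-0.0, 0.0, -1.0]]
ft_force: [-1.0, 0.6, 5.1]
grip_width: 0.0184
gripper_force: 78.0
```

Request:
jog_arm(targets=[[0, 0, -0.5, 0, 0, 0], [0, 0, -1.5, 0, 0, 0], [0, 0, -3, 0, 0, 0], [0, 0, -5, 0, 0, 0], [0, 0, -7, 0, 0, 0], [0, 0, -8.5, 0, 0, 0], [0, 0, -9.5, 0, 0, 0], [0, 0, -10, 0, 0, 0]])

```text
time_s: 5.47
position: [0.4862, -0.3139, 0.1156]
tool_rot: [[-0.032, 1.0, 0.001], [1.0, 0.032, -0.001], [-0.001, 0.001, -1.0]]
ft_force: [0.2, 0.4, -3.7]
grip_width: 0.0186
gripper_force: 78.3
```

```bash
python3 - <<'E'
from plan import *
np.set_printoptions(precision=4,suppress=True)
im=env.get_image("wrist");w=cloud(im);s=env.observe();p=np.array(s["position"]);R=np.array(s["tool_rot"])
t=(w-p)@R  # tool frame
r=env.regions_of("wrist","scoop")
for k in r[:2]:print(k["score"],np.percentile(t[k["pixels"]],[1,50,99],axis=0))
# floor pixels between stones/mouth : floor top is scoop z=3
m=(abs(t[...,1])<.03)&(t[...,0]>.04)&(t[...,0]<.15)&(t[...,2]<.03)
for a in np.arange(.03,.15,.01):
    k=t[m&(abs(t[...,0]-a)<.005)]
    if len(k):print(round(a,3),len(k),np.percentile(k[:,2],[2,50,98]))
print(p,s["ft_force"],s["grip_width"])
# handle top slope
k=t[(abs(t[...,1])<.008)&(t[...,0]<.0)&(t[...,0]>-.08)&(t[...,2]<.0)];print(len(k),np.polyfit(k[:,0],k[:,2],1) if len(k)>5 else 0)
E
```

```text
0.89 [[nan nan nan]
 [nan nan nan]
 [nan nan nan]]
0.04 1653 [-0.0042 -0.003   0.0113]
0.05 3456 [-0.0043 -0.003   0.0113]
0.06 3692 [-0.0043 -0.003   0.0113]
0.07 3886 [-0.0042 -0.0025  0.0117]
0.08 4138 [-0.0043 -0.0029  0.0113]
0.09 4519 [-0.0043 -0.0029  0.0114]
0.1 4113 [-0.004   0.0012  0.0122]
0.11 4131 [-0.0041  0.0097  0.0123]
0.12 293 [0.0098 0.0111 0.0127]
[ 0.4863 -0.314   0.1156] [ 0.7334 -0.9606 -1.974 ] 0.01891720136433611
3163 [ 0.0023 -0.028 ]
```

```bash
cat > tilt.py <<'E'
from plan import *
L=np.array([.136,0,.0115])
s=env.observe();p0=np.array(s["position"]);R0=np.array(s["tool_rot"])
def row(M,th):
    R=goalR(1.8,-th);print(rel(np.array(M)-R@L,R,p0,R0))
print(p0,np.round(s["q"],1),s["time_s"])
E
python3 - <<'E'
from tilt import *
row((.4423,-.0127,.10),0)
E
```

```text
[ 0.4860579  -0.31381079  0.11445605] [-44.6  30.7  79.9  -0.   69.3 -46.4] 5.5667
[16.63, -3.43, 0.28, 0.03, 0.04, 0.01]
```

Request:
jog_arm(targets=[[0.8, -0.2, 0, 0, 0, 0], [3, -0.6, 0.1, 0, 0, 0], [6, -1.3, 0.1, 0, 0, 0], [9.2, -1.9, 0.2, 0, 0, 0], [12.2, -2.5, 0.3, 0, 0, 0], [14.6, -3, 0.3, 0, 0, 0], [16.1, -3.3, 0.3, 0, 0, 0], [16.6, -3.4, 0.3, 0, 0, 0]])

```text
time_s: 6.23
position: [0.4457, -0.1464, 0.1105]
tool_rot: [[-0.033, 0.999, -0.002], [0.999, 0.033, 0.001], [0.001, -0.002, -1.0]]
ft_force: [-0.3, 0.5, -3.3]
grip_width: 0.0192
gripper_force: 78.3
```

```bash
python3 - <<'E'
from tilt import *
for th in range(5,21,5): row((.4423,-.0127,.10-.0016*th),th)
for th in range(25,61,5): row((.4423,-.0127,.068),th)
im=env.get_image("top");save(im,"t1.png")
E
```

```text
[ 0.44565645 -0.14643937  0.11046338] [-32.7  21.7  97.5   0.   60.9 -34.6] 6.2333
[-0.07, 0.08, -0.48, -0.1, -5.08, 0.12]
[0.19, 0.08, -0.85, -0.1, -10.08, 0.12]
[0.54, 0.08, -1.18, -0.09, -15.08, 0.13]
[0.99, 0.08, -1.48, -0.09, -20.08, 0.13]
[1.54, 0.08, -2.54, -0.08, -25.08, 0.14]
[2.18, 0.08, -3.55, -0.08, -30.08, 0.14]
[2.9, 0.08, -4.49, -0.07, -35.08, 0.14]
[3.71, 0.08, -5.37, -0.06, -40.08, 0.15]
[4.58, 0.08, -6.18, -0.06, -45.08, 0.15]
[5.53, 0.08, -6.9, -0.05, -50.08, 0.15]
[6.53, 0.08, -7.54, -0.04, -55.08, 0.16]
[7.59, 0.08, -8.1, -0.04, -60.08, 0.16]
```

View pics/t1.png

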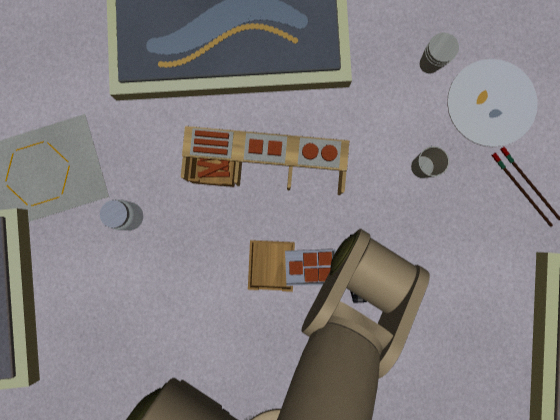

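The scoop is level, its mouth (px column 286) is inside the box's near-side rim (column 294), and all five stones are still in it. Next I tip.

Request:
jog_arm(targets=[[-0.07, 0.08, -0.48, 0, -5, 0], [0.19, 0.08, -0.85, 0, -10, 0], [0.54, 0.08, -1.18, 0, -15, 0], [0.99, 0.08, -1.48, 0, -20, 0], [1.54, 0.08, -2.54, 0, -25, 0], [2.18, 0.08, -3.55, 0, -30, 0], [2.9, 0.08, -4.49, 0, -35, 0], [3.3, 0.08, -4.9, 0, -37.5, 0]])

```text
time_s: 6.95
position: [0.4473, -0.1155, 0.1605]
tool_rot: [[-0.024, 0.999, 0.021], [0.79, 0.032, -0.612], [-0.612, 0.001, -0.791]]
ft_force: [-0.0, 0.0, -4.5]
grip_width: 0.0187
gripper_force: 78.5
```

```bash
python3 - <<'E'
from tilt import *
print(R0.round(3),"mouth",p0+R0@L)
for th in range(40,64,4): row((.4423,-.0127,.068),th)
E
```

```text
[ 0.44729987 -0.11550757  0.16052205] [ -9.9  19.9 101.6 -44.5  58.7  12.4] 6.95
[[-0.024  0.999  0.021]
 [ 0.79   0.032 -0.612]
 [-0.612  0.001 -0.791]] mouth [ 0.44421788 -0.01505011  0.06818002]
[0.26, -0.18, -0.67, 0.08, -2.26, -0.03]
[0.41, -0.17, -1.61, 0.08, -6.26, -0.03]
[0.62, -0.17, -2.54, 0.08, -10.26, -0.03]
[0.9, -0.17, -3.45, 0.08, -14.26, -0.03]
[1.25, -0.17, -4.34, 0.08, -18.26, -0.04]
[1.65, -0.17, -5.2, 0.08, -22.26, -0.04]
```

Request:
jog_arm(targets=[[0.26, -0.1, -0.67, 0, -2.3, 0], [0.41, -0.1, -1.6, 0, -6.3, 0], [0.62, -0.1, -2.5, 0, -10.3, 0], [0.9, -0.1, -3.45, 0, -14.3, 0], [1.25, -0.1, -4.3, 0, -18.3, 0], [1.65, -0.1, -5.2, 0, -22.3, 0], [1.65, -0.1, -5.2, 0, -22.3, 0], [1.65, -0.1, -5.2, 0, -22.3, 0]])

```text
time_s: 7.62
position: [0.4449, -0.0711, 0.1904]
tool_rot: [[-0.017, 0.999, 0.027], [0.504, 0.032, -0.863], [-0.863, -0.001, -0.505]]
ft_force: [-0.8, 0.4, -2.5]
grip_width: 0.0184
gripper_force: 78.7
```

```bash
python3 - <<'E'
from tilt import *
print(R0.round(3),"mouth",p0+R0@L,s["ft_force"])
im=env.get_image("side");save(im,"s2.png")
im2=env.get_image("wrist")
cv2.imwrite("pics/s2.png",np.hstack([im["frame"][60:320,180:460],cv2.resize(im2["frame"],None,fx=.62,fy=.62)])[:,:,::-1]) if False else cv2.imwrite("pics/s2.png",np.hstack([cv2.resize(im["frame"][80:290,220:460],(480,420)),cv2.resize(im2["frame"],(320,240),interpolation=cv2.INTER_AREA)[[min(i,239) for i in range(420)]]])[:,:,::-1])
for th in (50,40,30,20,10,0): row((.4423,-.0157,.068+(.0016*(60-th))),th)
E
```

```text
[ 0.44485879 -0.07106741  0.19038317] [  4.3  25.5 101.8 -63.8  74.   34.2] 7.6167
[[-0.017  0.999  0.027]
 [ 0.504  0.032 -0.863]
 [-0.863 -0.001 -0.505]] mouth [ 0.44286168 -0.01239273  0.06716977] [-0.80756761  0.40152629 -2.47736689]
[-1.62, -0.08, 1.74, -0.0, 9.69, 0.07]
[-2.59, -0.09, 3.28, -0.01, 19.69, 0.07]
[-3.17, -0.09, 4.71, -0.01, 29.69, 0.06]
[-3.36, -0.09, 5.96, -0.02, 39.69, 0.06]
[-3.22, -0.09, 6.98, -0.02, 49.69, 0.06]
[-2.78, -0.09, 7.71, -0.03, 59.69, 0.06]
```

View pics/s2.png

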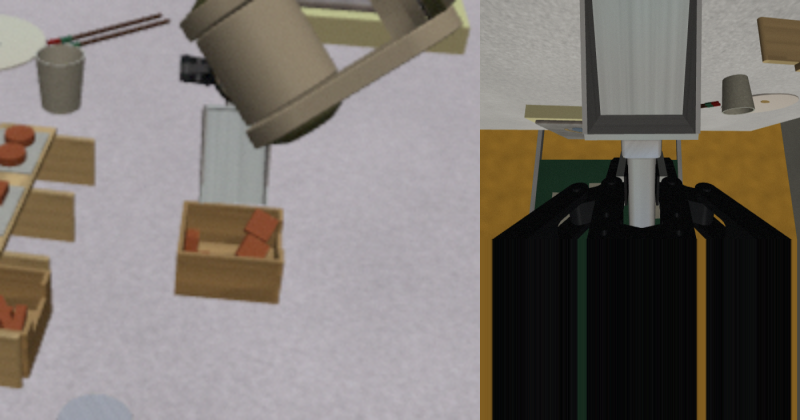

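The side view shows stones lying in the box (crop px 190–275, 215–255). The scoop interior is empty in both views. I raise and untilt the scoop.

```bash
python3 - <<'E'
from tilt import *
for i in range(1,9): row((.4423,-.0157-.002*i,.068+.005*i+.015),60-6.5*i)
E
```

```text
[ 0.44451186 -0.0717896   0.19103967] [  4.3  25.4 101.8 -63.8  74.   34.2] 7.7167
[-2.02, -0.05, 0.85, -0.03, 6.2, -0.04]
[-2.43, -0.05, 2.31, -0.03, 12.7, -0.05]
[-2.66, -0.06, 3.75, -0.03, 19.2, -0.05]
[-2.72, -0.06, 5.15, -0.02, 25.7, -0.05]
[-2.62, -0.07, 6.48, -0.02, 32.2, -0.05]
[-2.37, -0.08, 7.73, -0.02, 38.7, -0.05]
[-1.97, -0.08, 8.89, -0.02, 45.2, -0.05]
[-1.43, -0.09, 9.93, -0.01, 51.7, -0.05]
```

Request:
jog_arm(targets=[[-2, 0, 0.85, 0, 6.2, 0], [-2.4, 0, 2.3, 0, 12.7, 0], [-2.65, 0, 3.75, 0, 19.2, 0], [-2.7, 0, 5.15, 0, 25.7, 0], [-2.6, 0, 6.5, 0, 32.2, 0], [-2.4, 0, 7.7, 0, 38.7, 0], [-2, 0, 8.9, 0, 45.2, 0], [-1.4, 0, 9.9, 0, 51.7, 0]])

```text
time_s: 8.38
position: [0.4474, -0.1658, 0.1548]
tool_rot: [[-0.029, 1.0, 0.009], [0.99, 0.03, -0.138], [-0.138, 0.005, -0.99]]
ft_force: [0.6, 0.8, -3.0]
grip_width: 0.0186
gripper_force: 78.5
```

```bash
python3 - <<'E'
from plan import *
im=env.get_image("top");save(im,"t2.png");w=cloud(im)
r=env.regions_of("top","box")
for k in r[:2]:
    q=w[k["pixels"]];print(k["score"],k["point"],np.nanpercentile(q,[2,98],axis=0).round(3).tolist())
for k in env.regions_of("top","stone0")[:8]:print(round(k["score"],2),np.nanmedian(w[k["pixels"]],0).round(3),k["pixels"].sum())
E
python3 plan.py .486,-.314,.10,1.8
```

```text
0.91 [264.2, 271.5] [[0.389, -0.03, 0.0], [0.497, 0.068, 0.058]]
0.49 [275.7, 269.4] [[0.402, 0.006, 0.005], [0.437, 0.031, 0.043]]
0.69 [0.444 0.036 0.018] 137
0.59 [0.471 0.027 0.019] 74
0.52 [ 0.413 -0.005  0.052] 173
0.43 [0.423 0.017 0.031] 134
t 8.5333 p [ 0.4466 -0.1665  0.1536] q [-30.9  18.1  95.   -7.7  62.7 -29.2] w 0.0185
[-13.94, 3.55, 7.42, 0.02, 8.16, -0.28]
```

```bash
python3 -c "
import cv2
a=cv2.imread('pics/t2.png')[215:315,215:345]
cv2.imwrite('pics/t2c.png',cv2.resize(a,None,fx=5,fy=5,interpolation=cv2.INTER_CUBIC))"
```

```text
(no output)
```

View pics/t2c.png

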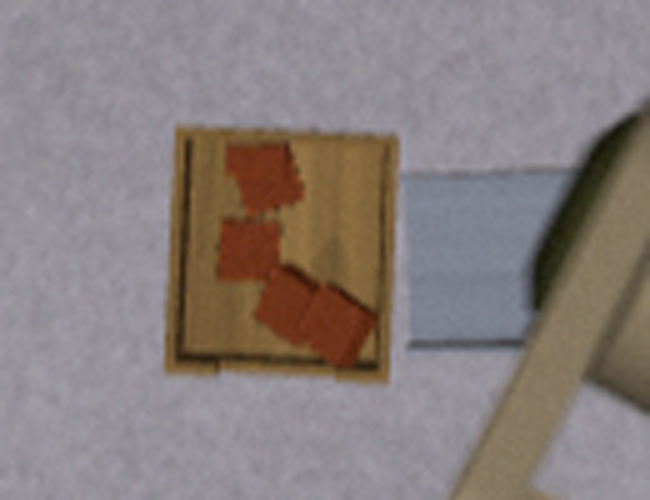

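All five stones are in the box: an overlapping pair at (260,175), one at (250,250), and two leaning on each other at (285,305) and (340,325). I take the scoop back to its old place.

Request:
jog_arm(targets=[[-2, 0.5, 1, 0, 3, 0], [-5, 1.2, 2.6, 0, 6, 0], [-8, 2, 4.2, 0, 8.2, 0], [-10.5, 2.7, 5.6, 0, 8.2, 0], [-12.5, 3.2, 6.7, 0, 8.2, 0], [-13.6, 3.5, 7.2, 0, 8.2, 0], [-13.9, 3.55, 7.4, 0, 8.2, 0], [-13.9, 3.55, 7.4, 0, 8.2, 0]])

```text
time_s: 9.2
position: [0.4871, -0.3102, 0.0999]
tool_rot: [[-0.032, 0.999, -0.001], [0.999, 0.032, 0.001], [0.001, -0.001, -1.0]]
ft_force: [-0.2, 0.6, -2.5]
grip_width: 0.0187
gripper_force: 78.5
```

```bash
python3 plan.py .486,-.314,.015,1.8; python3 - <<'E'
from h import *
print(np.array(env.observe()["tool_rot"]).round(4))
E
```

```text
t 9.2 p [ 0.4871 -0.3102  0.0999] q [-44.2  31.6  81.    0.   67.4 -46.1] w 0.0187
[-0.39, -0.12, 8.49, -0.03, -0.08, 0.01]
[[-3.160e-02  9.995e-01 -6.000e-04]
 [ 9.995e-01  3.160e-02  1.300e-03]
 [ 1.400e-03 -5.000e-04 -1.000e+00]]
```

Request:
jog_arm(targets=[[0, 0, 2, 0, 0, 0], [0, 0, 4, 0, 0, 0], [0, 0, 5.8, 0, 0, 0], [0, 0, 7, 0, 0, 0], [0, 0, 7.8, 0, 0, 0], [0, 0, 8.2, 0, 0, 0], [0, 0, 8.4, 0, 0, 0], [0, 0, 8.45, 0, 0, 0]])

```text
time_s: 9.87
position: [0.4874, -0.3102, 0.0159]
tool_rot: [[-0.032, 0.999, 0.001], [0.999, 0.032, 0.001], [0.001, 0.001, -1.0]]
ft_force: [-0.0, -0.6, -2.7]
grip_width: 0.0188
gripper_force: 78.5
```

Request:
jog_arm(targets=[[0, 0, 0.05, 0, 0, 0], [0, 0, 0.1, 0, 0, 0], [0, 0, 0.1, 0, 0, 0]])

```text
time_s: 10.12
position: [0.4873, -0.3106, 0.0148]
tool_rot: [[-0.032, 1.0, 0.001], [1.0, 0.032, 0.001], [0.001, 0.001, -1.0]]
ft_force: [0.2, -1.0, -2.2]
grip_width: 0.0185
gripper_force: 78.5
```

Request:
jog_arm(targets=[[0, 0, 0.05, 0, 0, 0], [0, 0, 0.1, 0, 0, 0], [0, 0, 0.1, 0, 0, 0]])

```text
time_s: 10.37
position: [0.4873, -0.3107, 0.0144]
tool_rot: [[-0.031, 1.0, 0.001], [1.0, 0.031, 0.001], [0.001, 0.001, -1.0]]
ft_force: [-1.7, 0.4, 5.8]
grip_width: 0.0189
gripper_force: 80.0
```

Request:
jog_arm(targets=[[0, 0, 0, 0, 0, 0], [0, 0, 0, 0, 0, 0], [0, 0, 0, 0, 0, 0], [0, 0, 0, 0, 0, 0], [0, 0, 0, 0, 0, 0], [0, 0, 0, 0, 0, 0], [0, 0, 0, 0, 0, 0], [0, 0, 0, 0, 0, 0]], hand=1)

```text
time_s: 11.03
position: [0.4872, -0.3104, 0.0133]
tool_rot: [[-0.032, 1.0, -0.0], [0.999, 0.032, 0.002], [0.002, -0.0, -1.0]]
ft_force: [-0.3, 1.0, 0.2]
grip_width: 0.0858
gripper_force: 0.0
```

Request:
jog_arm(targets=[[0, 0, -2, 0, 0, 0], [0, 0, -6, 0, 0, 0], [0, 0, -10, 0, 0, 0], [0, 0, -12, 0, 0, 0], [0, 0, -13, 0, 0, 0], [0, 0, -13, 0, 0, 0]])

```text
time_s: 11.53
position: [0.4877, -0.3111, 0.1451]
tool_rot: [[-0.032, 0.999, 0.003], [0.999, 0.032, -0.001], [-0.001, 0.003, -1.0]]
ft_force: [0.1, 0.7, 0.4]
grip_width: 0.0853
gripper_force: 0.0
```

```bash
python3 - <<'E'
from h import *
im=env.get_image("wrist");save(im,"w3.png");w=cloud(im)
for y0 in (-.38,-.35,-.32,-.3):
    h=w[(w[...,2]>.03)&(w[...,2]<.06)&(abs(w[...,1]-y0)<.005)&(abs(w[...,0]-.487)<.03)]
    print(y0,len(h),np.median(h,0).round(4))
h=w[(abs(w[...,1]+.23)<.04)&(abs(w[...,0]-.485)<.03)];print("floor",np.nanmedian(h,0),np.nanpercentile(h[:,2],[2,98]))
# box corners from top, later
im=env.get_image("top");w=cloud(im)
r=env.regions_of("top","box")[0];m=cv2.dilate(r["pixels"].astype(np.uint8),np.ones((5,5)))>0
q=w[m];q=q[(q[:,2]>.05)&(q[:,2]<.06)];print(r["score"],cv2.minAreaRect((q[:,:2]*1000).astype(np.float32)))
E
python3 plan.py .487,-.2,.20,-5.5
```

```text
-0.38 264 [ 0.4894 -0.3799  0.0423]
-0.35 290 [ 0.4887 -0.3501  0.0425]
-0.32 318 [ 0.4876 -0.32    0.0425]
-0.3 357 [ 0.4871 -0.3     0.0425]
floor [ 0.48493005 -0.22704852  0.0040025 ] [0.0024967  0.00550219]
0.97 ((443.7389221191406, 19.231441497802734), (100.11693572998047, 109.91474151611328), 87.51545715332031)
t 11.6833 p [ 0.4866 -0.3101  0.1414] q [-44.3  29.   77.9   0.1  73.3 -46.1] w 0.0851
[11.02, 0.38, -5.82, -0.15, -0.23, 7.31]
```

The scoop is level on the bench and let go: handle top at 0.0425 along its length, floor at 0.004, no stones. The box has not moved. Next I line the box up with the bay by pushing it sideways with two fingertips.

```bash
python3 plan.py .4344,-.0781,.12,-5.5 
```

```text
t 11.6833 p [ 0.4866 -0.3101  0.1414] q [-44.3  29.   77.9   0.1  73.3 -46.1] w 0.0851
[23.34, -4.48, 2.24, -0.15, -0.23, 7.31]
```

Request:
jog_arm(targets=[[23.3, -4.5, 2.2, -0.1, -0.2, 7.3], [23.3, -4.5, 2.2, -0.1, -0.2, 7.3], [23.3, -4.5, 2.2, -0.1, -0.2, 7.3], [23.3, -4.5, 2.2, -0.1, -0.2, 7.3], [23.3, -4.5, 2.2, -0.1, -0.2, 7.3], [23.3, -4.5, 2.2, -0.1, -0.2, 7.3], [23.3, -4.5, 2.2, -0.1, -0.2, 7.3], [23.3, -4.5, 2.2, -0.1, -0.2, 7.3]], hand=0.7)

```text
time_s: 12.35
position: [0.434, -0.0778, 0.1205]
tool_rot: [[0.093, 0.996, -0.001], [0.996, -0.093, -0.001], [-0.001, -0.001, -1.0]]
ft_force: [0.4, -0.1, 0.4]
grip_width: 0.06
gripper_force: 0.0
```

```bash
python3 plan.py .4344,-.0781,.012,-5.5 .4409,-.0104,.012,-5.5
```

```text
t 12.35 p [ 0.434  -0.0778  0.1205] q [-2.560e+01  1.840e+01  1.009e+02 -1.000e-01  6.070e+01 -2.020e+01] w 0.06
[-0.02, 0.05, 10.85, -0.06, 0.04, 0.15]
[6.78, 0.07, 10.85, -0.06, 0.04, 0.15]
```

Request:
jog_arm(targets=[[0, 0, 4, 0, 0, 0.2], [0, 0, 8, 0, 0, 0.2], [0, 0, 10.2, 0, 0, 0.2], [0, 0, 10.8, 0, 0, 0.2], [1, 0, 10.8, 0, 0, 0.2], [2, 0, 10.8, 0, 0, 0.2], [2.8, 0, 10.8, 0, 0, 0.2], [3, 0, 10.8, 0, 0, 0.2]])

```text
time_s: 13.02
position: [0.4385, -0.0482, 0.0148]
tool_rot: [[0.098, 0.995, 0.004], [0.995, -0.098, -0.002], [-0.002, 0.004, -1.0]]
ft_force: [0.5, -0.1, 0.6]
grip_width: 0.0595
gripper_force: 0.0
```

Request:
jog_arm(targets=[[0.6, 0, 0, 0, 0, 0], [1.2, 0, 0, 0, 0, 0], [1.8, 0, 0, 0, 0, 0], [2.4, 0, 0, 0, 0, 0], [3, 0, 0, 0, 0, 0], [3.5, 0, 0, 0, 0, 0], [4, 0, 0, 0, 0, 0], [4.2, 0, 0, 0, 0, 0]])

```text
time_s: 13.68
position: [0.4428, -0.0075, 0.0141]
tool_rot: [[0.099, 0.995, 0.003], [0.995, -0.099, -0.003], [-0.002, 0.004, -1.0]]
ft_force: [-0.6, -4.6, 4.1]
grip_width: 0.0598
gripper_force: 2.7
```

```bash
cat > boxpose.py <<'E'
from h import *
def boxpose(cam="top"):
    im=env.get_image(cam);w=cloud(im)
    r=env.regions_of(cam,"box")[0];m=cv2.dilate(r["pixels"].astype(np.uint8),np.ones((5,5)))>0
    q=w[m];q=q[(q[:,2]>.05)&(q[:,2]<.06)]
    (c,s,a)=cv2.minAreaRect((q[:,:2]*1000).astype(np.float32))
    H=np.array([.6752,.0344]);e=np.array([[.9954,-.0955],[.0955,.9954]])
    print(r["score"],r["point"],"c",np.round(c,1),"size",np.round(s,1),"ang",round(a,2),"rackframe",(e@(np.array(c)/1000-H)).round(4));return im
if __name__=="__main__":
    import sys;im=boxpose();save(im,sys.argv[1])
E
python3 boxpose.py t3.png; python3 plan.py
```

```text
0.6 [252.9, 237.9] c [449.6  52.6] size [ 99.4 110. ] ang 84.54 rackframe [-0.2263 -0.0035]
t 13.7833 p [ 0.4422 -0.0072  0.0138] q [-1.630e+01  2.930e+01  1.079e+02 -1.000e-01  4.270e+01 -1.060e+01] w 0.0597
```

Request:
jog_arm(targets=[[0.2, 0, 0, 0, 0, 0], [0.35, 0, 0, 0, 0, 0], [0.35, 0, 0, 0, 0, 0], [-1, 0, 0, 0, 0, 0], [-4, 0, 0, 0, 0, 0], [-4.5, 0, -3, 0, 0, 0], [-4.5, 0, -7, 0, 0, 0], [-4.5, 0, -11, 0, 0, 0]])

```text
time_s: 14.45
position: [0.4364, -0.0521, 0.1243]
tool_rot: [[0.101, 0.995, -0.002], [0.995, -0.101, 0.0], [0.0, -0.002, -1.0]]
ft_force: [1.8, -0.7, 0.8]
grip_width: 0.06
gripper_force: 0.0
```

```bash
python3 boxpose.py t4.png; python3 plan.py .3547,.0652,.14,84.5
```

```text
0.96 [263.7, 256.7] c [450.1  55.7] size [ 99.7 110. ] ang 84.1 rackframe [-0.2261 -0.0003]
t 14.55 p [ 0.4394 -0.0528  0.1283] q [-22.2  17.7 100.4  -0.   61.3 -16.5] w 0.0598
[10.9, -9.59, -1.31, 0.32, 0.64, -90.21]
```

Request:
jog_arm(targets=[[1.4, -1.2, -1.3, 0, 0, -7], [2.7, -2.4, -1.3, 0, 0, -14], [4, -3.6, -1.3, 0, 0, -21], [5.4, -4.8, -1.3, 0, 0, -28], [6.7, -6, -1.3, 0, 0, -35], [8, -7.2, -1.3, 0, 0, -42], [9.5, -8.4, -1.3, 0, 0, -49], [10.9, -9.6, -1.3, 0, 0, -56]])

```text
time_s: 15.22
position: [0.3515, 0.0668, 0.1357]
tool_rot: [[-0.773, 0.634, -0.0], [0.634, 0.773, -0.001], [-0.0, -0.001, -1.0]]
ft_force: [0.4, -0.2, -0.5]
grip_width: 0.0599
gripper_force: 0.0
```

```bash
python3 plan.py .3547,.0652,.12,84.5
```

```text
t 15.2167 p [0.3515 0.0668 0.1357] q [-8.400e+00  9.400e+00  1.111e+02 -1.000e-01  5.950e+01 -5.900e+01] w 0.0599
[-0.35, 0.08, 1.57, -0.05, 0.01, -33.86]
```

Request:
jog_arm(targets=[[-0.3, 0.1, 1.5, 0, 0, -7], [-0.3, 0.1, 1.5, 0, 0, -14], [-0.3, 0.1, 1.5, 0, 0, -21], [-0.3, 0.1, 1.5, 0, 0, -28], [-0.3, 0.1, 1.5, 0, 0, -33.9], [-0.3, 0.1, 1.5, 0, 0, -33.9], [-0.3, 0.1, 1.5, 0, 0, -33.9]])

```text
time_s: 15.8
position: [0.3552, 0.0648, 0.1209]
tool_rot: [[-0.995, 0.104, 0.0], [0.104, 0.995, -0.001], [-0.0, -0.001, -1.0]]
ft_force: [-1.3, -0.3, 0.2]
grip_width: 0.0601
gripper_force: 0.0
```

```bash
python3 plan.py .3547,.0652,.014,84.5 .375,.0632,.014,84.5
```

```text
t 15.8 p [0.3552 0.0648 0.1209] q [-8.60e+00  1.12e+01  1.12e+02 -1.00e-01  5.67e+01 -9.26e+01] w 0.0601
[0.06, 0.05, 10.69, -0.07, 0.03, -0.47]
[-1.98, 0.06, 10.69, -0.07, 0.03, -0.47]
```

Request:
jog_arm(targets=[[0, 0.05, 4, 0, 0, -0.5], [0, 0.05, 8, 0, 0, -0.5], [0, 0.05, 10.2, 0, 0, -0.5], [0, 0.05, 10.7, 0, 0, -0.5], [-1, 0.05, 10.7, 0, 0, -0.5], [-2, 0.05, 10.7, 0, 0, -0.5], [-3, 0.05, 10.7, 0, 0, -0.5], [-3.5, 0.05, 10.7, 0, 0, -0.5]])

```text
time_s: 16.47
position: [0.3916, 0.0613, 0.0151]
tool_rot: [[-0.996, 0.094, 0.002], [0.094, 0.996, -0.002], [-0.002, -0.002, -1.0]]
ft_force: [-4.5, 0.4, 3.2]
grip_width: 0.0596
gripper_force: 2.4
```

Request:
jog_arm(targets=[[-1, 0, 0, 0, 0, 0], [-2, 0, 0, 0, 0, 0], [-3.2, 0, 0, 0, 0, 0], [-4.4, 0, 0, 0, 0, 0], [-5.6, 0, 0, 0, 0, 0], [-6.8, 0, 0, 0, 0, 0], [-7.8, 0, 0, 0, 0, 0], [-8.2, 0, 0, 0, 0, 0]])

```text
time_s: 17.13
position: [0.473, 0.0537, 0.0151]
tool_rot: [[-0.996, 0.094, 0.002], [0.094, 0.996, -0.002], [-0.002, -0.002, -1.0]]
ft_force: [-5.0, -0.3, 5.6]
grip_width: 0.0601
gripper_force: 2.7
```

```bash
python3 boxpose.py t5.png; python3 plan.py .6095,.0407,.014,84.5
```

```text
0.83 [213.9, 262.4] c [555.8  46. ] size [100.   79.5] ang 84.55 rackframe [-1.2e-01  1.0e-04]
t 17.2333 p [0.4727 0.0538 0.015 ] q [-7.800e+00  3.120e+01  1.026e+02 -1.000e-01  4.610e+01 -9.230e+01] w 0.0597
[-13.74, -0.03, 0.14, -0.09, 0.16, 0.16]
```

Request:
jog_arm(targets=[[-1, 0, 0, 0, 0, 0], [-2.2, 0, 0, 0, 0, 0], [-3.4, 0, 0, 0, 0, 0], [-4.6, 0, 0, 0, 0, 0], [-5.8, 0, 0, 0, 0, 0], [-7, 0, 0, 0, 0, 0], [-8.2, 0, 0, 0, 0, 0], [-9, 0, 0, 0, 0, 0]])

```text
time_s: 17.9
position: [0.5619, 0.0455, 0.0149]
tool_rot: [[-0.996, 0.093, 0.001], [0.093, 0.996, -0.002], [-0.001, -0.002, -1.0]]
ft_force: [-5.0, 0.3, 3.1]
grip_width: 0.0599
gripper_force: 2.5
```

Request:
jog_arm(targets=[[-0.8, 0, 0, 0, 0, 0], [-1.6, 0, 0, 0, 0, 0], [-2.4, 0, 0, 0, 0, 0], [-3, 0, 0, 0, 0, 0], [-3.5, 0, 0, 0, 0, 0], [-3.8, 0, 0, 0, 0, 0], [-4, 0, 0, 0, 0, 0]])

```text
time_s: 18.48
position: [0.6019, 0.0418, 0.0148]
tool_rot: [[-0.996, 0.092, 0.001], [0.092, 0.996, -0.002], [-0.001, -0.002, -1.0]]
ft_force: [-6.0, 1.1, 4.7]
grip_width: 0.0597
gripper_force: 2.9
```

```bash
python3 plan.py .6095,.0407,.014,84.5; python3 - <<'E'
from h import *
im=env.get_image("top");save(im,"t6.png");w=cloud(im)
e=np.array([[.9954,-.0955],[.0955,.9954]]);H=np.array([.6752,.0344])
for t in("box","rack"):
    r=env.regions_of("top",t)
    for k in r[:2]:
        q=w[k["pixels"]];q=q[(q[:,2]>.05)];p=(q[:,:2]-H)@e.T
        if len(p):print(t,k["score"],k["point"],np.percentile(p,[1,99],axis=0).round(4).tolist())
print(env.observe()["ft_force"])
E
```

```text
t 18.4833 p [0.6019 0.0418 0.0148] q [ -7.2  39.9  81.2  -0.1  58.8 -91.9] w 0.0597
[-0.77, -0.04, 0.08, -0.09, 0.07, 0.21]
rack 0.63 [150.0, 286.3] [[-0.0479, -0.1835], [0.062, 0.1821]]
[-1.80565363 -0.63102962  0.80702424]
```

Request:
jog_arm(targets=[[-0.1, 0, 0, 0, 0, 0], [-0.2, 0, 0, 0, 0, 0], [-0.3, 0, 0, 0, 0, 0], [-0.3, 0, 0, 0, 0, 0]])

```text
time_s: 18.97
position: [0.6046, 0.0416, 0.0148]
tool_rot: [[-0.996, 0.092, 0.001], [0.092, 0.996, -0.002], [-0.001, -0.002, -1.0]]
ft_force: [-4.7, -0.0, 2.4]
grip_width: 0.0599
gripper_force: 2.0
```

Request:
jog_arm(targets=[[-0.1, 0, 0, 0, 0, 0], [-0.15, 0, 0, 0, 0, 0], [-0.15, 0, 0, 0, 0, 0]])

```text
time_s: 19.22
position: [0.6061, 0.0414, 0.0148]
tool_rot: [[-0.996, 0.092, 0.001], [0.092, 0.996, -0.002], [-0.001, -0.002, -1.0]]
ft_force: [-5.7, 0.1, 4.3]
grip_width: 0.0599
gripper_force: 2.4
```

Request:
jog_arm(targets=[[-0.1, 0, 0, 0, 0, 0], [-0.15, 0, 0, 0, 0, 0], [-0.15, 0, 0, 0, 0, 0]])

```text
time_s: 19.47
position: [0.6078, 0.0413, 0.0148]
tool_rot: [[-0.996, 0.092, 0.001], [0.092, 0.996, -0.002], [-0.002, -0.002, -1.0]]
ft_force: [-5.2, 0.3, 3.8]
grip_width: 0.0595
gripper_force: 2.3
```

Still only sliding friction, so I continue in small steps.

Request:
jog_arm(targets=[[-0.1, 0, 0, 0, 0, 0], [-0.15, 0, 0, 0, 0, 0], [-0.15, 0, 0, 0, 0, 0]])

```text
time_s: 19.72
position: [0.6084, 0.0412, 0.0148]
tool_rot: [[-0.996, 0.092, -0.001], [0.092, 0.996, -0.002], [0.0, -0.002, -1.0]]
ft_force: [-9.0, 0.1, 5.9]
grip_width: 0.0599
gripper_force: 4.4
```

Request:
jog_arm(targets=[[-0.1, 0, 0, 0, 0, 0], [-0.1, 0, 0, 0, 0, 0], [-0.1, 0, 0, 0, 0, 0]])

```text
time_s: 19.97
position: [0.6083, 0.0412, 0.0148]
tool_rot: [[-0.996, 0.092, -0.003], [0.092, 0.996, -0.002], [0.003, -0.002, -1.0]]
ft_force: [-13.3, 0.3, 8.7]
grip_width: 0.06
gripper_force: 6.8
```

The force rose and the position stalled at the expected depth, so the box is against the stop. I back off and check.

Request:
jog_arm(targets=[[0.5, 0, 0, 0, 0, 0], [2, 0, 0, 0, 0, 0], [5, 0, 0, 0, 0, 0], [8, 0, -1, 0, 0, 0], [11, 0, -4, 0, 0, 0], [14, 0, -8, 0, 0, 0], [17, 0, -12, 0, 0, 0], [20, 0, -15, 0, 0, 0]])

```text
time_s: 20.63
position: [0.423, 0.0584, 0.1528]
tool_rot: [[-0.996, 0.092, 0.005], [0.092, 0.996, -0.002], [-0.005, -0.002, -1.0]]
ft_force: [1.1, -0.3, 1.2]
grip_width: 0.0598
gripper_force: 0.0
```

```bash
python3 - <<'E'
from h import *
im=env.get_image("top");w=cloud(im);im2=env.get_image("side");im3=env.get_image("wrist")
e=np.array([[.9954,-.0955],[.0955,.9954]]);H=np.array([.6752,.0344])
p=(w[...,:2]-H)@e.T
for b in(0,.120):  # front rim of box in middle bay; strip box for comparison
    m=(w[...,2]>.05)&(w[...,2]<.06)&(p[...,0]>-.09)&(p[...,0]<-.01)&(abs(p[...,1]-b)<.052)
    f=p[m];print(b,m.sum(),"front",np.percentile(f[:,0],[1,2,5]).round(4),"y",np.percentile(f[:,1],[1,99]).round(4))
    for s in(-.038,.038):
        k=f[abs(f[:,1]-b-s)<.01];print(s,np.percentile(k[:,0],[3,50]).round(4))
m=(w[...,2]>.065)&(w[...,2]<.08)&(p[...,0]<-.03)&(p[...,0]>-.07)&(abs(p[...,1])<.2);print("divider ends",np.percentile(p[m][:,0],[1,3]))
for k in env.regions_of("top","stone0")[:8]:
    i=k["pixels"];print(round(k["score"],2),np.nanmedian(p[i],0).round(3),np.nanmedian(w[i][:,2]).round(3))
a=cv2.resize(im["frame"][120:220,165:365],(600,300));b=cv2.resize(im2["frame"][130:280,160:460],(600,300))
cv2.imwrite("pics/fin.png",np.vstack([a,b])[:,:,::-1]);save(im3,"w7.png")
s=env.observe();print(s["time_s"],s["position"],s["ft_force"])
E
```

```text
0 219 front [-0.0547 -0.0544 -0.0537] y [-0.0494  0.0499]
-0.038 [-0.054  -0.0349]
0.038 [-0.0547 -0.048 ]
0.12 139 front [-0.0558 -0.0557 -0.0555] y [0.0683 0.1677]
-0.038 [-0.0556 -0.0516]
0.038 [-0.0557 -0.0419]
divider ends [-0.05014191 -0.05013001]
0.66 [-0.005  0.016] 0.018
0.44 [-0.032 -0.027] 0.052
20.8333 [0.4238658  0.05843275 0.15191422] [-0.06592388 -0.12958058 -0.16033094]
```

View pics/fin.png

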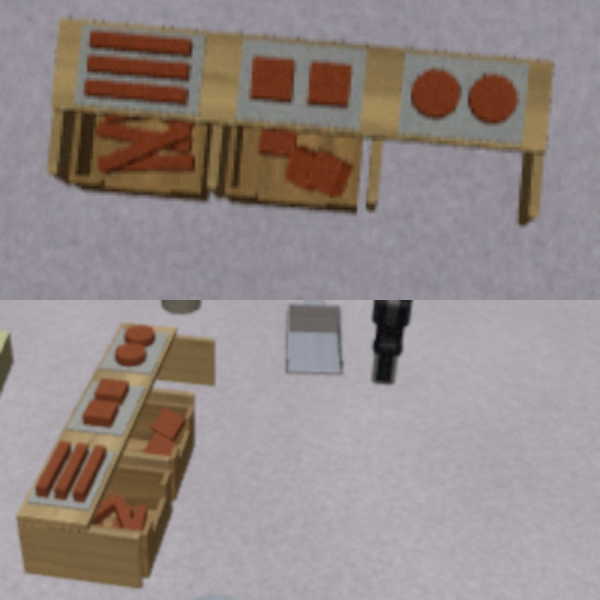

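```bash
python3 - <<'E'
from h import *
im=env.get_image("top");w=cloud(im)
e=np.array([[.9954,-.0955],[.0955,.9954]]);H=np.array([.6752,.0344])
p=(w[...,:2]-H)@e.T
f=im["frame"].astype(int);red=(f[...,0]>1.6*f[...,1])&(f[...,0]>70)
m=red&(abs(p[...,1])<.05)&(p[...,0]<-.008)&(p[...,0]>-.055)
hi=m&(w[...,2]>.04);q=np.c_[p[hi],w[hi][:,2]];print(len(q),q.mean(0),q.min(0),q.max(0))
A=np.c_[q[:,:2]-q[:,:2].mean(0),np.ones(len(q))];c=np.linalg.lstsq(A,q[:,2],rcond=None)[0];print("plane",c,np.degrees(np.arctan(np.hypot(*c[:2]))))
r=(~red)&(abs(abs(p[...,1])-.0475)<.002)&(p[...,0]>-.05)&(p[...,0]<-.01)&(w[...,2]>.045)&(w[...,2]<.065);print("rim z",np.median(w[r][:,2]))
print(cv2.minAreaRect((q[:,:2]*1000).astype(np.float32)))
E
```

```text
158 [-0.03248733 -0.02610916  0.05035661] [-0.04996557 -0.04345908  0.04052916] [-0.01542516 -0.00996645  0.06107375]
plane [-0.01092491 -0.39402567  0.05035661] 21.51322301498129
rim z 0.05613522805536009
((-31.726844787597656, -23.605714797973633), (34.90733337402344, 27.934297561645508), 66.54924011230469)
```

The upper stone's top face is centred at about 0.050, inside the limit. The box front lines up with the strip box's front to within about 1 mm, and nothing is being touched, so I hand the job in.

```bash
python3 -c "
from rig import env
print(env.close_job())"
```

```text
the job is handed in; nothing more can be done
None
```

The job is handed in at about 21 s, verdict not shown: by my measurements all five stones are in the box, the box is home under the square-stone label, and the empty scoop is level on the bench, let go.

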